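Wedge the block tight in the jig

TASK

Lock the grey steel block in the blue-and-grey jig: take the orange-headed wedge out of its wooden rack, start it point down in the slot between the block and the sloping stop (yellow patch, which marks the sloping side, towards the stop), and tap or press it down until it jams tight and holds the block square against the blue fence on its own. How far it goes in is different every time, so feel for it: a push of about 20 N makes it hold, and one of more than about 25 N would bruise the block. Then let go and stand clear, leaving the other things on the bench where they are.

Things in the scene. Friction and masses are not known exactly. Their poses are not given: they have to be found in the camera images.
- jig: Jig fixed to the bench: grey base plate 170 x 110 mm, 12 mm thick; origin at the centre of its underside, z up. The blue fence (49 mm above the plate, 90 mm long in y) has its working face at x = +40.4 mm, facing -x. The stop (blue, with a bare steel face on stiff springs, 60 N/mm) stands on the -x side of the block, centred on y = 0, 40 mm wide in y, top at z = 63 mm.
- jig_slot (a point): Middle of the top of the slot between block and stop (fixed point of the jig, z = 63 mm, level with the block's top). The stop's face leans away from the block (to -x) going up, 1 mm in 5 mm. The stop's setting differs each time and is not reported: with the block against the fence the slot is 11 to 17 mm wide at its top, so a tight wedge has its point 15 to 48 mm down.
- block_center (a point): Centre of the grey drilled steel block, 25.4 x 76.2 x 50.8 mm (x, y, z; axes along the jig's), 0.75 kg, loose, standing on the base plate. It starts up to 1 mm short of the fence; home, its centre is at x = +27.7 mm in the jig's frame. Its top is 25.4 mm above this point, its slot face 12.7 mm towards -x.
- wedge_head (a point): Centre of the wedge's orange head, 22 x 36 x 42 mm (x, y, z; z up, point down): top 21 mm above, underside 21 mm below; gripped across the 36 mm (y). +x side of wedge: straight, at x = +11 mm, goes against the block. -x side: sloping, yellow patch, goes against the stop. 0.11 to 0.18 kg. Friction in the slot about 0.3: once jammed it stays. The stop gives, so it sinks a little more as the push grows.
- wedge_tip (a point): Wedge point, 91 mm below the head's centre. The steel taper is 70 mm long, 24 mm wide in y; from x = +11 mm (straight side) its thickness is 22 mm at the head, 1 mm less every 5 mm down, 9 mm at 5 mm above the point; the last 5 mm is a nose 4 mm thick (x = +4.5 to +8.5 mm).
- rack: Wooden rack fixed to the bench, 90 x 100 mm; origin at the centre of its underside. The wedge hangs upright through the opening in its top board (80 mm above the bench, level with the head's underside), with its x and y along the rack's.
- mug: Bystander, leave alone: green mug with a handle.
- oiler: Bystander, leave alone: red oil can with a bent spout.
- log_book: Bystander, leave alone: closed dark green book.
- tape: Bystander, leave alone: roll of masking tape lying flat.
- torch: Bystander, leave alone: black pocket torch.
- screwdriver: Bystander, leave alone: red-handled screwdriver.
- spare_block: Bystander, leave alone: second grey drilled steel block, standing free on the bench.

How it is judged:
By the outcome, as a careful person would: the job done as asked, in the order asked, and still so for the second after the job is handed in, with the robot touching nothing.
It also fails if it takes over 51 s, if anything falls off the work surface, if the arm or the gripper's body presses on something with over 40 N, if the wrist force passes 120 N, or if a joint passes its speed limit or range.

ROBOT

A 7-joint arm with a two-finger parallel gripper is mounted at the origin on a cart in front of the work surface, level with it; the furniture and walls round the work are solid. World frame = base frame: x ahead of the robot, y to its left, z up, the work surface at z = 0. Lengths are in m, angles in rad, forces in N, time in s.
With the tool pointing down it reaches from about 0.4 to 0.875 m from the base axis. Payload 19.3 kg.
Tool frame: the origin (TCP) lies midway between the tips of the shut fingers; the grasp point (between the pads) lies hold_point_z behind it (hold_point_z is the distance from the TCP to the grasp point, in m); z points along the fingers, y is the direction in which the jaws open and shut (so a half turn about z gives the same grasp; the last joint's range is limited). The gripper opens to 85 mm and grips with 20 to 120 N. Pads are 22 mm wide; open, the fingers measure 114 mm over their backs; the gripper's body (76 mm by 85 mm) begins 54 mm behind the grasp point. The pads swing forward as they close: fully open they stand 13 mm farther back than shut.
Start: joints at [-1.248, 0.521, -0.036, 1.599, 0.021, 1.021, -0.113], TCP at [0.239, 0.577, 0.231] pointing down, gripper open.
Joint ranges: [-2.91, 2.91], [-0.3, 2.13], [-1.5, 1.42], [0.17, 2.43], [-1.26, 4.41], [0.16, 1.93], [-2.52, 2.52]. Speed limits (rad/s): [1.89, 1.89, 2.39, 2.39, 3.01, 3.01, 3.01].

INTERFACE

Orientations are given as a unit quaternion [w, x, y, z].
In Python, from rig import sense, grab_frame, calibration, finish_job, hold_point_z gives the robot as it stands.
- The arm moves only by the tool drive_tool, never from a script. Its arguments are lists of equal length, an entry for each row: "slide": the shift along the tool's x, y, z in mm, a list of three; "twist": the turn about the tool's z in rad; "hand": the finger opening in mm, from 0 to 85.4. A call has 1 to 12 rows; each row is the pose to reach, as a shift and turn from the pose measured when the call began, along the tool's axes at that moment; what a row does not reach only later rows make up. A row lasts 1/10 s, in which the tool goes at most 50 mm and 8.59 degrees, less where a joint would pass 70% of its speed; a pose out of reach is approached as far as the arm can. A call with a gripper value outside its range is refused whole. The fingers move at their own pace and stop on an object; "newtons" is the grip in N (left out, the last holds). Time passes only in rows, so rows that repeat a pose let the fingers close. It gives the time, the measured TCP pose, the force and the opening at its end, in the units of the state.
- sense(): the state, without advancing time (a new reading comes with each control period).
- grab_frame(name): name is "scene" or "side" or "wrist"; returns the picture (420x560x3 uint8, red, green, blue); there is no depth.
- calibration(name): a dict with "K" (3x3 intrinsics, pixels), "k1" (the pictures are not rectified: a ray, as slopes to the right and down, at radius r is drawn at 1 + k1 r^2 times it, then the intrinsics apply), "position" and "attitude" of the camera in the world. Camera axes: x right, y up, looking along -z (the intrinsics and any distortion apply to the point x, -y, -z); pixel columns grow to the right and rows downward; lengths in m; the calibration is good to about 2 mm. A picture is of the moment at which its call begins: read the wrist's pose just before it. calibration takes no time and is no camera call; for the wrist camera it gives the pose at the moment of the call.
- finish_job(): hands the job in, once; it reports no verdict.
The state is a dict: "time": time; "joint_pos": joint angles; "joint_vel": joint speeds; "effort": joint torques, N m; "tool_pos": TCP position; "tool_rot": TCP orientation; "wrist_force": force on the tool from outside, world axes, zero at the start; "wrist_torque": the same for the moment, N m; "grip_width": opening from 0.0 (shut) to 1.0 (fully open).
Only numpy, scipy, OpenCV 4.12 (cv2) and the standard library are available. Lean on these libraries where they do the work, as an engineer would, in place of code of your own. Each camera call takes 0.05 s, during which the arm holds its last target.

## Working session

There is one attempt and no reset: what is moved stays moved. The work goes in short steps, Python scripts to look and compute and a tool call to move; the robot and the scene stay as the last step left them, time stands still between calls to the robot, and variables do not carry over. Pictures are saved under pics/ and viewed, and the job is handed in when it is done.

Besides the shell and the picture viewer there is one more tool, called after "Emit:" by a JSON object that holds its "name" and its "arguments", one argument or row to a line. drive_tool: Moves the arm, as the interface text tells. Its arguments: {"type":"object","properties":{"slide":{"type":"array","items":{"type":"array","items":{"type":"number"}}},"twist":{"type":"array","items":{"type":"number"}},"hand":{"type":"array","items":{"type":"number"}},"newtons":{"type":"number"}},"required":["slide","twist","hand"]}

```bash
mkdir -p pics; ls; python3 - <<'E'
from rig import *
import cv2
s=sense();print(s);print(hold_point_z)
for n in("scene","side","wrist"):
    c=calibration(n);print(n,c)
    cv2.imwrite(f"pics/{n}0.png",grab_frame(n)[:,:,::-1])
E
```

```text
pics
{'time': 0.0, 'joint_pos': array([-1.24820045,  0.52201501, -0.03633221,  1.5999658 ,  0.02120345,
        1.02109077, -0.11279212]), 'joint_vel': array([ 5.40781189e-05, -2.01734341e-04, -6.46743609e-04, -9.75159982e-04,
       -1.93552172e-04,  5.22767575e-04,  1.43194677e-03]), 'effort': array([ 4.26989072e-04, -9.27107978e+01,  1.98019713e+00, -3.69934380e+01,
        1.78370951e-02,  8.31448036e-03,  4.57472652e-06]), 'tool_pos': array([0.23914312, 0.57709804, 0.23074017]), 'tool_rot': array([-6.85605210e-05,  1.95136232e-01,  9.80775995e-01, -5.42603239e-04]), 'wrist_force': array([ 0.35959626, -0.33018016,  0.19566593]), 'wrist_torque': array([ 0.01046474,  0.01351258, -0.00365061]), 'grip_width': 1.0022883122970714}
0.0187
scene {'K': array([[526.51042893,   0.        , 290.21295742],
       [  0.        , 526.51042893, 214.15757842],
       [  0.        ,   0.        ,   1.        ]]), 'k1': -0.11536230103649645, 'position': array([-0.04181301, -1.07419035,  0.88380448]), 'attitude': array([ 0.85439392,  0.46158775, -0.10507906, -0.21425725])}
side {'K': array([[531.93601554,   0.        , 277.8671893 ],
       [  0.        , 531.93601554, 208.06166251],
       [  0.        ,   0.        ,   1.        ]]), 'k1': -0.03763872400613881, 'position': array([0.22568046, 1.41625   , 0.89712053]), 'attitude': array([-0.09627392, -0.05830343,  0.5006769 ,  0.8582859 ])}
wrist {'K': array([[338.48523153,   0.        , 274.377813  ],
       [  0.        , 338.48523153, 209.24900069],
       [  0.        ,   0.        ,   1.        ]]), 'k1': -0.02076109347233853, 'position': array([0.17438942, 0.60356059, 0.37329957]), 'attitude': array([ 0.82296117, -0.11782944, -0.0781694 ,  0.55021875])}
```

View pics/scene0.png

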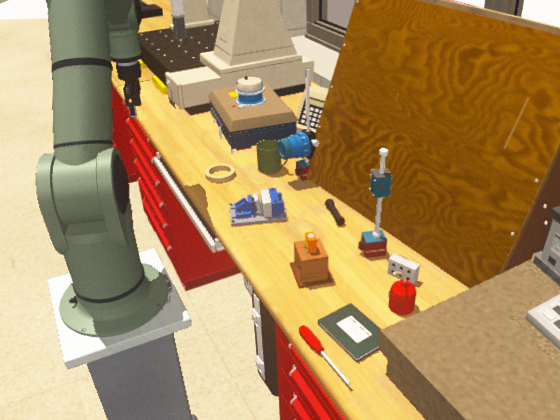

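View pics/side0.png

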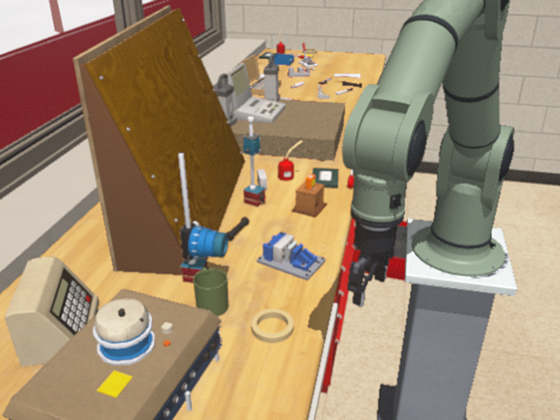

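View pics/wrist0.png

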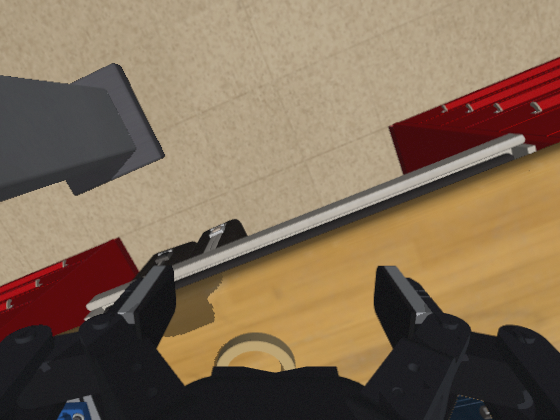

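The scene view has the jig near (258,207) and the rack with the orange head near (311,240). The side view has the jig at (290,255) and the rack at (310,197). Next I'll write helpers and measure.

```bash
cat > h.py <<'E'
import numpy as np,cv2
from scipy.spatial.transform import Rotation as R
from rig import *
def rot(q): return R.from_quat([q[1],q[2],q[3],q[0]])
def ray(c,u,v):
    K=c["K"];d=cv2.undistortPoints(np.array([[[u,v]]],float),K,np.array([c["k1"],0,0,0,0]),)[0,0]
    r=rot(c["attitude"]).apply([d[0],-d[1],-1]);return np.array(c["position"]),r/np.linalg.norm(r)
def plane(c,u,v,z):
    p,d=ray(c,u,v);return p+d*(z-p[2])/d[2]
def tri(c1,a,c2,b):
    p,d=ray(c1,*a);q,e=ray(c2,*b)
    t=np.linalg.lstsq(np.stack([d,-e],1),q-p,rcond=None)[0]
    x,y=p+d*t[0],q+e*t[1];return (x+y)/2,np.linalg.norm(x-y)
def proj(c,P):
    q=rot(c["attitude"]).inv().apply(np.array(P)-c["position"]);x=np.array([q[0]/-q[2],-q[1]/-q[2]])
    x=x*(1+c["k1"]*(x@x));return c["K"][:2,:2]@x+c["K"][:2,2]
def totool(w):  # world vector (m) -> tool mm
    return rot(sense()["tool_rot"]).inv().apply(np.array(w)*1000)
E
python3 - <<'E'
from h import *
S,D=calibration("scene"),calibration("side")
s=cv2.imread("pics/scene0.png");d=cv2.imread("pics/side0.png")
def mask(im,box):
    h=cv2.cvtColor(im,cv2.COLOR_BGR2HSV);m=cv2.inRange(h,(5,170,170),(14,255,255));k=np.zeros_like(m);x0,y0,x1,y1=box;k[y0:y1,x0:x1]=m[y0:y1,x0:x1]
    ys,xs=np.nonzero(k);return (xs.mean(),ys.mean(),len(xs),xs.min(),xs.max(),ys.min(),ys.max())
a=mask(s,(290,225,335,260));b=mask(d,(295,165,330,195));print(a,b)
print(tri(S,a[:2],D,b[:2]))
print("jig",tri(S,(258,207),D,(291,257)), "rack", plane(S,311,245,.08),plane(D,310,187,.08))
A=cv2.resize(s[175:290,215:345],None,fx=5,fy=5,interpolation=2);B=cv2.resize(d[165:285,250:345],None,fx=5,fy=5,interpolation=2)
cv2.imwrite("pics/a.png",A);cv2.imwrite("pics/b.png",B)
E
```

```text
(np.float64(308.89635854341736), np.float64(249.80672268907563), 357, np.int64(294), np.int64(327), np.int64(239), np.int64(259)) (np.float64(308.4390243902439), np.float64(182.67073170731706), 82, np.int64(305), np.int64(315), np.int64(174), np.int64(189))
(array([ 0.47843576, -0.16288001,  0.08812761]), np.float64(0.01676060906692748))
jig (array([0.47828974, 0.17215032, 0.01946928]), np.float64(0.006221495622634205)) rack [ 0.48826238 -0.14234455  0.08      ] [ 0.47894878 -0.15651006  0.08      ]
```

View pics/a.png

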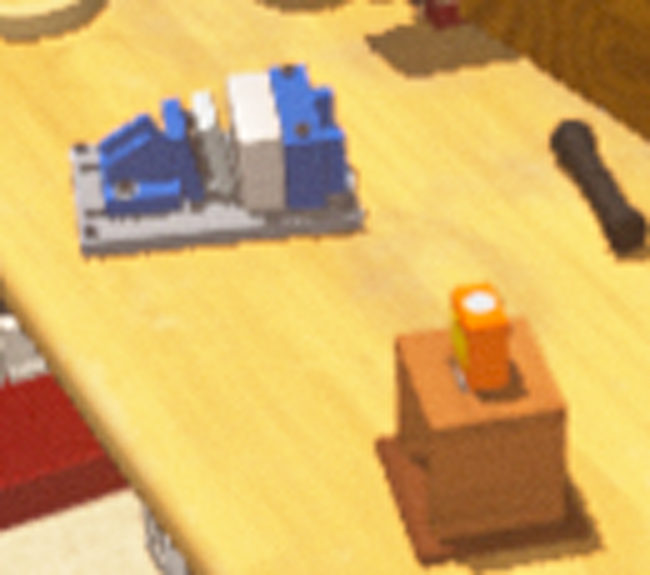

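View pics/b.png

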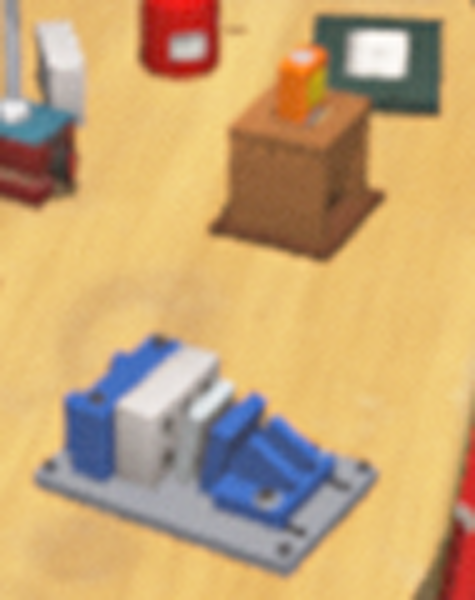

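```bash
python3 - <<'E'
from h import *
S,D=calibration("scene"),calibration("side")
f=lambda x,y:(215+x/5,175+y/5)
g=lambda x,y:(250+x/5,165+y/5)
for n,p in dict(L=(397,340),N=(437,428),R=(564,407),F=(520,320)).items(): print("rack S",n,plane(S,*f(*p),.08))
for n,p in dict(L=(231,131),N=(328,152),R=(372,102),F=(277,88)).items(): print("rack D",n,plane(D,*g(*p),.08))
print("head top",plane(S,*f(480,302),.122),plane(D,*g(304,56),.122))
for n,p in dict(a=(75,150),b=(85,250),c=(362,222)).items(): print("jig S",n,plane(S,*f(*p),.012))
for n,p in dict(a=(40,470),b=(288,568),c=(376,470)).items(): print("jig D",n,plane(D,*g(*p),.012))
w=calibration("wrist");s=sense();r=rot(s["tool_rot"])
print(r.as_matrix(),r.inv().apply(w["position"]-s["tool_pos"]),(r.inv()*rot(w["attitude"])).as_matrix())
E
```

```text
rack S L [ 0.4553733  -0.11436642  0.08      ]
rack S N [ 0.43870532 -0.18740856  0.08      ]
rack S R [ 0.50143462 -0.20321867  0.08      ]
rack S F [ 0.51897693 -0.12991968  0.08      ]
rack D L [ 0.5182719  -0.11664737  0.08      ]
rack D N [ 0.45082107 -0.10143648  0.08      ]
rack D R [ 0.43352172 -0.17871762  0.08      ]
rack D F [ 0.49991834 -0.18547251  0.08      ]
head top [ 0.47998264 -0.15666543  0.122     ] [ 0.47681938 -0.15340764  0.122     ]
jig S a [0.41520165 0.23743645 0.012     ]
jig S b [0.37903133 0.13297927 0.012     ]
jig S c [0.53411421 0.08003033 0.012     ]
jig D a [0.56836628 0.19446286 0.012     ]
jig D b [0.41182455 0.25519675 0.012     ]
jig D c [0.37862468 0.15204029 0.012     ]
[[-9.23841860e-01  3.82774286e-01 -2.51805792e-04]
 [ 3.82774361e-01  9.23841511e-01 -8.06818830e-04]
 [-7.62008582e-05 -8.41757810e-04 -9.99999643e-01]] [ 0.06994366 -0.00049492 -0.14250807] [[ 5.11142169e-04  9.60036257e-01  2.79875193e-01]
 [ 9.99999869e-01 -4.92423403e-04 -1.37196089e-04]
 [ 6.10387506e-06  2.79875227e-01 -9.60036383e-01]]
```

Emit:
{"name": "drive_tool", "arguments": {
  "slide": [
    [-20, -15, -20],
    [-55, -45, -45],
    [-90, -75, -60],
    [-130, -105, -70],
    [-170, -140, -70],
    [-210, -170, -70],
    [-250, -205, -70],
    [-290, -235, -70],
    [-325, -265, -70],
    [-350, -285, -70],
    [-360, -295, -70],
    [-360, -295, -70]
  ],
  "twist": [0, 0, 0, 0, 0, 0, 0, 0, 0, 0, 0, 0],
  "hand": [85, 85, 85, 85, 85, 85, 85, 85, 85, 85, 85, 85]
}}

```text
time: 1.35
tool_pos: [0.4595, 0.1648, 0.3011]
tool_rot: [0.0, 0.197, 0.98, -0.001]
wrist_force: [0.1, 0.1, 0.0]
grip_width: 0.999
```

```bash
python3 - <<'E'
from h import *
import pickle
print(sense()["tool_pos"])
c=calibration("wrist");im=grab_frame("wrist")[:,:,::-1];pickle.dump(c,open("w1.pkl","wb"))
cv2.imwrite("pics/w1.png",im);print(sense()["time"])
E
```

```text
[0.45950595 0.16477917 0.30110125]
1.4
```

View pics/w1.png

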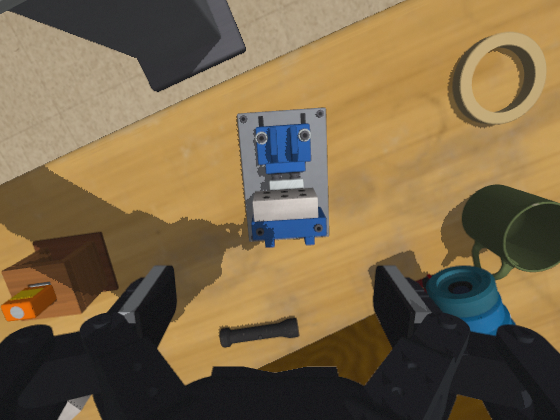

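The wrist picture shows the jig centred at (283,175), with stop, white-grey block and blue fence from top to bottom. I'll zoom in.

```bash
python3 - <<'E'
import cv2
im=cv2.imread("pics/w1.png");cv2.imwrite("pics/w1z.png",cv2.resize(im[98:258,228:340],None,fx=3.7,fy=3.7,interpolation=2))
E
```

```text
(no output)
```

View pics/w1z.png

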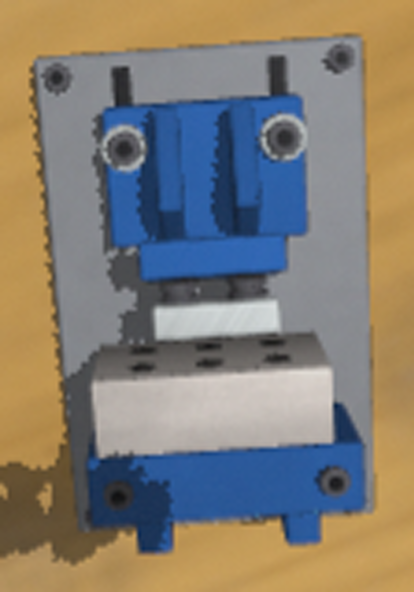

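```bash
python3 - <<'E'
from h import *
import pickle
c=pickle.load(open("w1.pkl","rb"))
f=lambda x,y:(228+x/3.7-.36,98+y/3.7-.36)
P={}
for n,p,z in [("pl00",(36,60),.012),("pl01",(360,38),.012),("pl11",(375,512),.012),("pl10",(81,530),.012),
 ("blkS0",(96,379),.0628),("blkS1",(332,367),.0628),("blkF0",(97,457),.0628),("blkF1",(333,443),.0628),
 ("stopT0",(156,338),.063),("stopT1",(280,333),.063),("stopB0",(155,305),.063),("stopB1",(276,300),.063)]:
    P[n]=plane(c,*f(*p),z);print(n,P[n].round(4))
def yaw(a,b): d=P[b]-P[a];return np.degrees(np.arctan2(d[1],d[0])),np.linalg.norm(d)*1000
for a,b in [("pl00","pl10"),("pl01","pl11"),("pl01","pl00"),("pl11","pl10"),("blkS1","blkS0"),("blkF1","blkF0"),("stopB1","stopB0")]: print(a,b,yaw(a,b))
print("plate ctr",(P["pl00"]+P["pl01"]+P["pl11"]+P["pl10"])/4, (P["pl00"]+P["pl11"])/2,(P["pl01"]+P["pl10"])/2)
print("block top ctr",(P["blkS0"]+P["blkS1"]+P["blkF0"]+P["blkF1"])/4)
E
```

```text
pl00 [0.3806 0.1475 0.012 ]
pl01 [0.4155 0.2493 0.012 ]
pl11 [0.5745 0.1963 0.012 ]
pl10 [0.5393 0.0937 0.012 ]
blkS0 [0.4776 0.1301 0.0628]
blkS1 [0.5025 0.2    0.0628]
blkF0 [0.5014 0.1201 0.0628]
blkF1 [0.5261 0.1914 0.0628]
stopT0 [0.4727 0.1527 0.063 ]
stopT1 [0.4861 0.1889 0.063 ]
stopB0 [0.463  0.1565 0.063 ]
stopB1 [0.4759 0.1915 0.063 ]
pl00 pl10 (np.float64(-18.72382756740887), np.float64(167.6057487759737))
pl01 pl11 (np.float64(-18.43455329782386), np.float64(167.59310044906326))
pl01 pl00 (np.float64(-108.92268597028664), np.float64(107.618558746021))
pl11 pl10 (np.float64(-108.91332498999846), np.float64(108.4646422994038))
blkS1 blkS0 (np.float64(-109.65278674901833), np.float64(74.14123517012077))
blkF1 blkF0 (np.float64(-109.08932796937451), np.float64(75.51817045308708))
stopB1 stopB0 (np.float64(-110.25350977911027), np.float64(37.369115482518886))
plate ctr [0.47744745 0.1717187  0.012     ] [0.47751186 0.17192023 0.012     ] [0.47738305 0.17151718 0.012     ]
block top ctr [0.50190168 0.16041249 0.0628    ]
```

Emit:
{"name": "drive_tool", "arguments": {
  "slide": [
    [-10, -20, 0],
    [-28, -55, 0],
    [-48, -95, 5],
    [-68, -140, 10],
    [-88, -185, 15],
    [-108, -225, 20],
    [-125, -260, 20],
    [-136, -280, 20],
    [-140, -288, 20],
    [-140, -288, 20],
    [-140, -288, 20]
  ],
  "twist": [0, -0.02, -0.05, -0.08, -0.11, -0.14, -0.16, -0.164, -0.164, -0.164, -0.164],
  "hand": [85, 85, 85, 85, 85, 85, 85, 85, 85, 85, 85]
}}

```text
time: 2.5
tool_pos: [0.4777, -0.1515, 0.2812]
tool_rot: [-0.0, 0.114, 0.993, -0.0]
wrist_force: [-0.8, 0.5, 0.1]
grip_width: 0.996
```

```bash
python3 - <<'E'
from h import *
import pickle
c=calibration("wrist");im=grab_frame("wrist")[:,:,::-1];pickle.dump(c,open("w2.pkl","wb"))
cv2.imwrite("pics/w2.png",im);u=proj(c,(.478,-.155,.1));print(u)
x,y=int(u[0])-90,int(u[1])-75;print(x,y)
cv2.imwrite("pics/w2z.png",cv2.resize(im[y:y+150,x:x+180],None,fx=4,fy=4,interpolation=2))
E
```

```text
[271.72161702 186.5100737 ]
181 111
```

View pics/w2z.png

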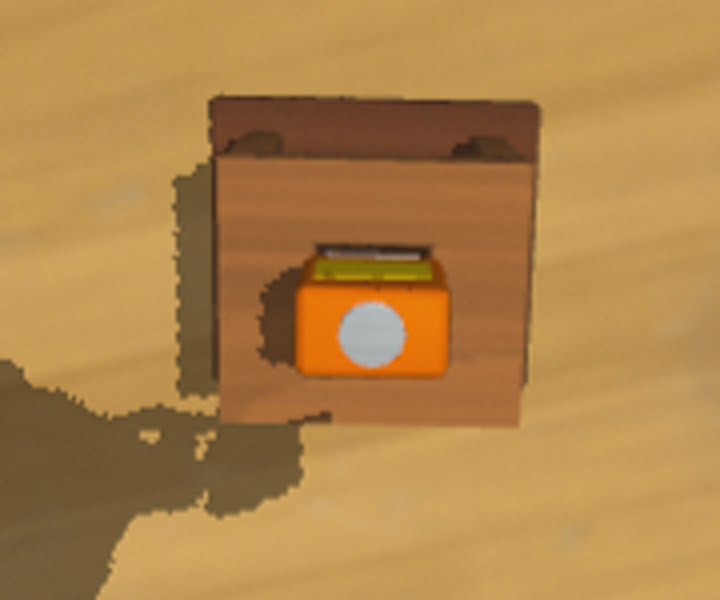

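The head's top face spans zoom x 297–450, y 284–378, with the disc at (372,334). The yellow patch faces the robot (−x), as expected.

```bash
python3 - <<'E'
from h import *
import pickle
c=pickle.load(open("w2.pkl","rb"))
f=lambda x,y:(181+x/4-.375,111+y/4-.375)
pl=lambda x,y,z:plane(c,*f(x,y),z)
print("disc",pl(372,334,.122))
a,b,d,e=[pl(x,y,.122) for x,y in((297,285),(450,284),(297,377),(450,377))]
ctr=(a+b+d+e)/4;print("ctr",ctr,np.linalg.norm(b-a),np.linalg.norm(d-a))
ra,rb,rd,re=[pl(x,y,.080) for x,y in((216,157),(535,161),(219,425),(520,427))]
for p in(ra,rb,rd,re):print(p)
v=rb-ra;print("rack y yaw",np.degrees(np.arctan2(-v[0],v[1])),np.linalg.norm(v)); v=re-rd;print(np.degrees(np.arctan2(-v[0],v[1])),np.linalg.norm(v)); v=rd-ra;print(np.degrees(np.arctan2(v[1],v[0])),np.linalg.norm(v))
v=b-a;print("head yaw",np.degrees(np.arctan2(-v[0],v[1])))
v=e-d;print("head yaw",np.degrees(np.arctan2(-v[0],v[1])))
s=sense();m=rot(s["tool_rot"]).as_matrix();print("tool yaw",np.degrees(np.arctan2(-m[0,1],m[1,1])))
for t in (pl(372,334,.122),ctr): print("tool mm",totool(np.r_[t[:2],0]-np.r_[s["tool_pos"][:2],0]))
S,D=calibration("scene"),calibration("side")
print(plane(S,311,235.4,.122),plane(D,310.8,176.2,.122))
E
```

```text
disc [ 0.48067632 -0.15366096  0.122     ]
ctr [ 0.48011043 -0.15317773  0.122     ] 0.03469851983211416 0.021652934622288365
[ 0.43707279 -0.18393978  0.08      ]
[ 0.45621922 -0.10589503  0.08      ]
[ 0.50563667 -0.20139629  0.08      ]
[ 0.52430333 -0.12345053  0.08      ]
rack y yaw -13.783931290633728 0.08035899626557987
-13.467698179222962 0.08014977416645691
-14.284148211178202 0.07075122223518959
head yaw -12.689136972105628
head yaw -13.069230944231803
tool yaw -13.080855855243467
tool mm [-3.37502954e+00 -1.44999653e+00 -1.31002899e-03]
tool mm [-2.71445728e+00 -1.10737752e+00 -1.07706809e-03]
[ 0.47998264 -0.15666543  0.122     ] [ 0.47681938 -0.15340764  0.122     ]
```

Emit:
{"name": "drive_tool", "arguments": {
  "slide": [
    [-1, -0.5, 15],
    [-2, -1, 50],
    [-3, -1.3, 90],
    [-3, -1.3, 130],
    [-3, -1.3, 160],
    [-3, -1.3, 182],
    [-3, -1.3, 193],
    [-3, -1.3, 197],
    [-3, -1.3, 197],
    [-3, -1.3, 197]
  ],
  "twist": [0.01, 0.01, 0.01, 0.01, 0.01, 0.01, 0.01, 0.01, 0.01, 0.01],
  "hand": [85, 85, 85, 85, 85, 85, 85, 85, 85, 85]
}}

```text
time: 3.55
tool_pos: [0.4808, -0.1534, 0.0852]
tool_rot: [0.0, 0.119, 0.993, -0.0]
wrist_force: [0.0, -0.1, 0.4]
grip_width: 0.996
```

```bash
python3 - <<'E'
from h import *
im=grab_frame("wrist")[:,:,::-1];cv2.imwrite("pics/w3.png",im);print(sense()["tool_pos"],sense()["wrist_force"])
E
```

```text
[ 0.48080313 -0.15346404  0.08523753] [ 0.59361251 -0.07233833 -0.18970289]
```

View pics/w3.png

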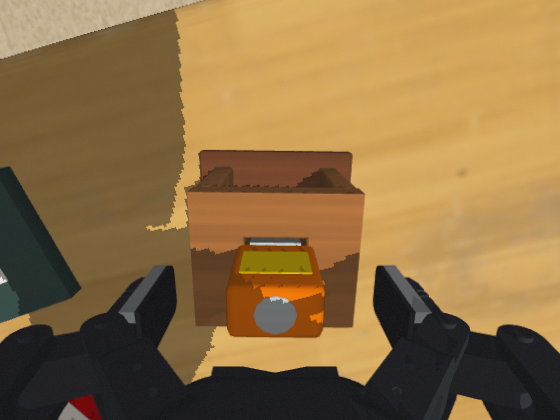

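The head sits centred between the open pads (x≈276, midway between 175 and 375), so I'll close.

Emit:
{"name": "drive_tool", "arguments": {
  "slide": [
    [0, 0, 0],
    [0, 0, 0],
    [0, 0, 0],
    [0, 0, 0],
    [0, 0, 0],
    [0, 0, 0],
    [0, 0, 0],
    [0, 0, 0]
  ],
  "twist": [0, 0, 0, 0, 0, 0, 0, 0],
  "hand": [60, 45, 30, 30, 30, 30, 30, 30],
  "newtons": 80
}}

```text
time: 4.4
tool_pos: [0.481, -0.1535, 0.0856]
tool_rot: [0.001, 0.119, 0.993, -0.0]
wrist_force: [-1.6, -0.6, 9.2]
grip_width: 0.412
```

Emit:
{"name": "drive_tool", "arguments": {
  "slide": [
    [0, 0, -8],
    [0, 0, -25],
    [0, 0, -55],
    [0, 0, -90],
    [0, 0, -125],
    [0, 0, -150],
    [0, 0, -160],
    [0, 0, -160],
    [0, 0, -160]
  ],
  "twist": [0, 0, 0, 0, 0, 0, 0, 0, 0],
  "hand": [30, 30, 30, 30, 30, 30, 30, 30, 30]
}}

```text
time: 5.3
tool_pos: [0.4803, -0.1533, 0.2447]
tool_rot: [0.0, 0.119, 0.993, -0.0]
wrist_force: [-0.5, 0.5, -2.0]
grip_width: 0.41
```

```bash
python3 - <<'E'
from h import *
import pickle
c=calibration("wrist");s=sense();im=grab_frame("wrist")[:,:,::-1];pickle.dump((c,s),open("w4.pkl","wb"));cv2.imwrite("pics/w4.png",im);print(s["tool_pos"],s["wrist_force"],s["grip_width"]*85)
x,y=205,190
cv2.imwrite("pics/w4z.png",cv2.resize(im[y:y+150,x:x+150],None,fx=4,fy=4,interpolation=2))
for n in("scene","side"):
  im=grab_frame(n)[:,:,::-1];cv2.imwrite(f"pics/{n}4.png",im)
  u=proj(calibration(n),s["tool_pos"]-[0,0,.03]).astype(int);print(u)
  cv2.imwrite(f"pics/{n}4z.png",cv2.resize(im[u[1]-60:u[1]+60,u[0]-60:u[0]+60],None,fx=5,fy=5,interpolation=2))
E
```

```text
[ 0.48026824 -0.15325204  0.24466836] [-0.49821754  0.52155201 -1.96222544] 34.86111280690938
[310 202]
[310 150]
```

View pics/w4z.png

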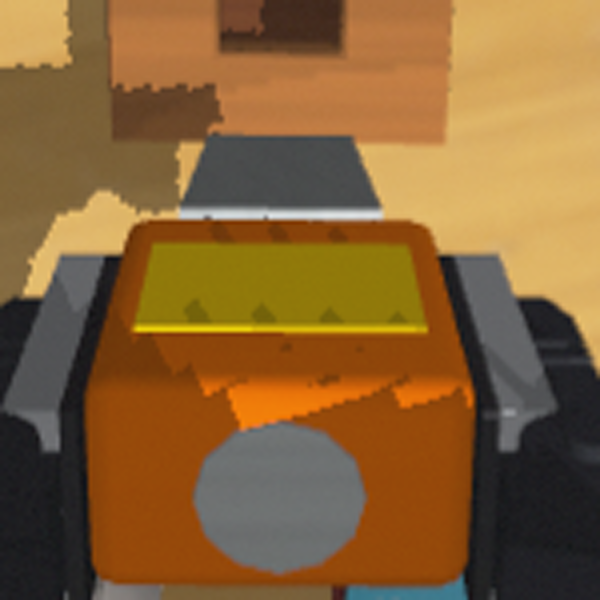

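View pics/scene4z.png

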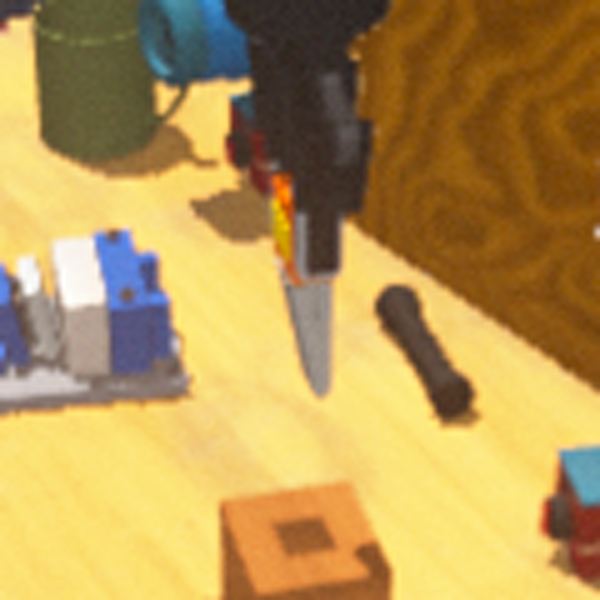

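View pics/side4z.png

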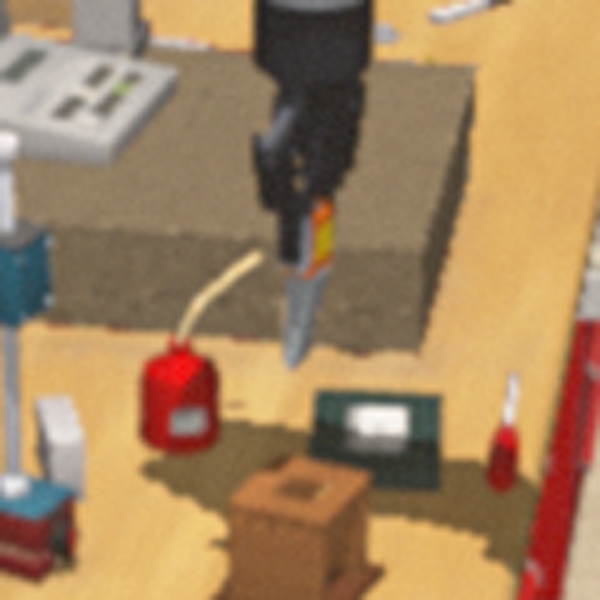

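The wedge is held upright, yellow side towards the robot. Next I'll measure head and tip in the tool frame.

```bash
python3 - <<'E'
from h import *
import pickle
c,s=pickle.load(open("w4.pkl","rb"))
f=lambda x,y:(205+x/4-.375,190+y/4-.375)
T=rot(s["tool_rot"]).inv()
q=[plane(c,*f(x,y),.281) for x,y in((91,384),(472,384),(95,583),(468,583))]
for p in q+[sum(q)/4,plane(c,*f(280,498),.281)]: print(T.apply(p-s["tool_pos"])*1000)
S,D=calibration("scene"),calibration("side")
p,g=tri(S,(250+322/5,142+397/5),D,(250+291/5,90+367/5));print("tip",p,g,T.apply(p-s["tool_pos"])*1000)
E
```

```text
[ 11.19461941 -17.130693   -36.33078759]
[ 11.21004642  16.23535248 -36.33616704]
[ -9.2766389  -17.58126181 -36.32722078]
[ -9.26165168  16.72893999 -36.3327523 ]
[  0.96659381  -0.43691558 -36.33173193]
[ -0.25577228  -0.57109748 -36.33150166]
tip [ 0.48748552 -0.16053544  0.16398714] 0.0008867973957077989 [-8.71746016 -5.36311791 80.68358106]
```

Emit:
{"name": "drive_tool", "arguments": {
  "slide": [
    [4, 15, 0],
    [11, 45, 0],
    [21, 85, 0],
    [31, 125, 0],
    [42, 168, 0],
    [52, 210, 0],
    [61, 248, 0],
    [70, 282, 0],
    [75, 305, 0],
    [78, 315, 20],
    [78, 315, 40],
    [78, 315, 40]
  ],
  "twist": [0, 0.01, 0.02, 0.03, 0.04, 0.06, 0.07, 0.08, 0.09, 0.09, 0.09, 0.09],
  "hand": [30, 30, 30, 30, 30, 30, 30, 30, 30, 30, 30, 30]
}}

```text
time: 6.65
tool_pos: [0.4773, 0.1708, 0.2017]
tool_rot: [-0.002, 0.163, 0.987, -0.002]
wrist_force: [-0.0, -0.3, -0.7]
grip_width: 0.415
```

```bash
cat > look.py <<'E'
from h import *
import sys
k=sys.argv[1];s=sense();print(s["time"],s["tool_pos"],s["wrist_force"],s["grip_width"]*85)
m=rot(s["tool_rot"]).as_matrix();print("yaw",np.degrees(np.arctan2(-m[0,1],m[1,1])),"z",m[:,2])
O=np.array([.4774,.1717]);a=np.radians(-18.8);J=np.array([[np.cos(a),np.sin(a)],[-np.sin(a),np.cos(a)]]);print("tcp in jig mm",J@(s["tool_pos"][:2]-O)*1000)
print("tip z",s["tool_pos"][2]-.0756)
out=[]
for n in("scene","side"):
  im=grab_frame(n)[:,:,::-1];u=proj(calibration(n),[.4774,.1717,.07]).astype(int);o=u-[30,40];print(n,o)
  out.append(cv2.resize(im[o[1]:o[1]+80,o[0]:o[0]+65],None,fx=6,fy=6,interpolation=2))
cv2.imwrite(f"pics/l{k}.png",np.hstack(out))
if len(sys.argv)>2:
  cv2.imwrite(f"pics/lw{k}.png",grab_frame("wrist")[:,:,::-1])
E
python3 look.py 5 w
```

```text
6.65 [0.47730153 0.17080156 0.20174714] [-0.02760883 -0.25212656 -0.7052976 ] 35.25804385628503
yaw -18.772300596725938 z [-0.00491282 -0.00264629 -0.99998443]
tcp in jig mm [ 0.19631453 -0.88223902]
tip z 0.12614713749413103
scene [226 153]
side [260 201]
```

View pics/l5.png

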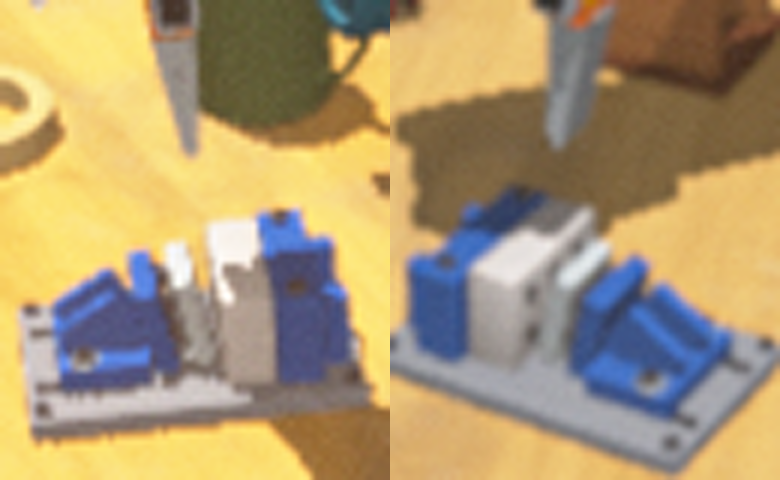

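View pics/lw5.png

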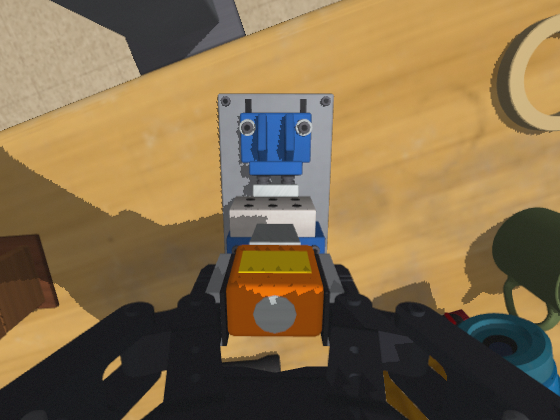

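```bash
python3 - <<'E'
import cv2
im=cv2.imread("pics/lw5.png");cv2.imwrite("pics/lw5z.png",cv2.resize(im[155:265,215:345],None,fx=6,fy=5.4,interpolation=2))
E
```

```text
(no output)
```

View pics/lw5z.png

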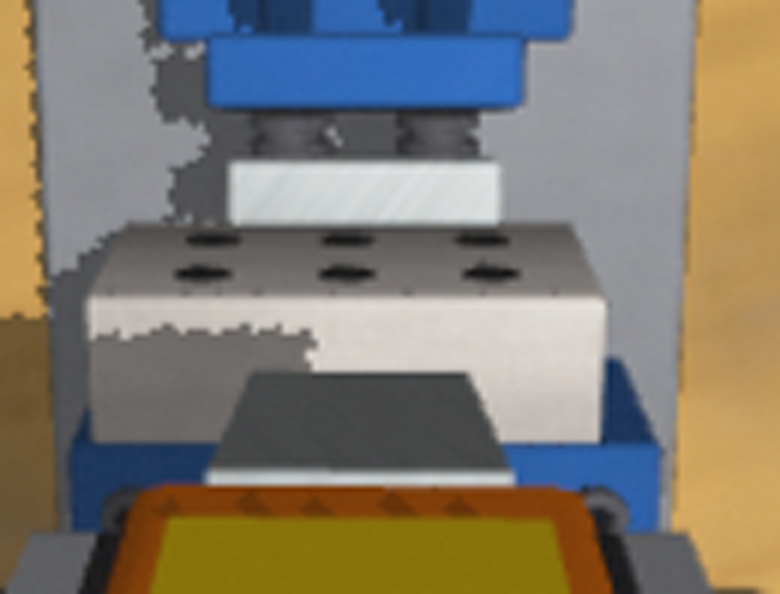

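```bash
python3 - <<'E'
from h import *
c=calibration("wrist");s=sense()
f=lambda x,y:(215+x/6-.4,155+y/5.4-.4)
O=np.array([.4774,.1717]);a=np.radians(-18.8);J=np.array([[np.cos(a),np.sin(a)],[-np.sin(a),np.cos(a)]])
tz=s["tool_pos"][2]-.0756
for n,p,z in[("bS0",(88,297),.0628),("bS1",(606,297),.0628),("bF0",(91,443),.0628),("bF1",(602,443),.0628),("st0",(230,224),.063),("st1",(500,224),.063),("tip0 (9mm edge)",(248,373),tz+.005),("tip1",(470,373),tz+.005),("nose0",(248,373),tz),("nose1",(470,373),tz)]:
    P=plane(c,*f(*p),z);print(n,(J@(P[:2]-O)*1000).round(1),)
t=s["tool_pos"];print("tcp",J@(t[:2]-O)*1000)
E
```

```text
bS0 [ 15.  -40.5]
bS1 [15.  35.1]
bF0 [ 40.3 -41. ]
bF1 [40.3 35.4]
st0 [  2.8 -19.5]
st1 [ 2.8 19.4]
tip0 (9mm edge) [  3.9 -13.2]
tip1 [ 3.9 11.4]
nose0 [  5.6 -13.5]
nose1 [ 5.6 11.7]
tcp [ 1.83161732 -0.31717547]
```

Emit:
{"name": "drive_tool", "arguments": {
  "slide": [
    [0, 0, 8],
    [0, 0, 22],
    [-0.4, 0, 38],
    [-0.4, 0, 52],
    [-0.4, 0, 62],
    [-0.4, 0, 68],
    [-0.4, 0, 72],
    [-0.4, 0, 75],
    [-0.4, 0, 75]
  ],
  "twist": [0, 0, 0, 0, 0, 0, 0, 0, 0],
  "hand": [30, 30, 30, 30, 30, 30, 30, 30, 30]
}}

```text
time: 7.7
tool_pos: [0.4794, 0.1706, 0.1298]
tool_rot: [-0.0, 0.164, 0.986, -0.0]
wrist_force: [0.5, 0.1, -2.2]
grip_width: 0.409
```

```bash
python3 look.py 6 w
```

```text
7.7 [0.47937744 0.17061521 0.12978081] [ 0.50872635  0.09734124 -2.15499711] 34.80454149477163
yaw -18.85098271513764 z [-5.87091015e-04 -4.25328882e-04 -9.99999737e-01]
tcp in jig mm [ 2.22152789 -0.38965366]
tip z 0.0541808082672314
scene [226 153]
side [260 201]
```

View pics/l6.png

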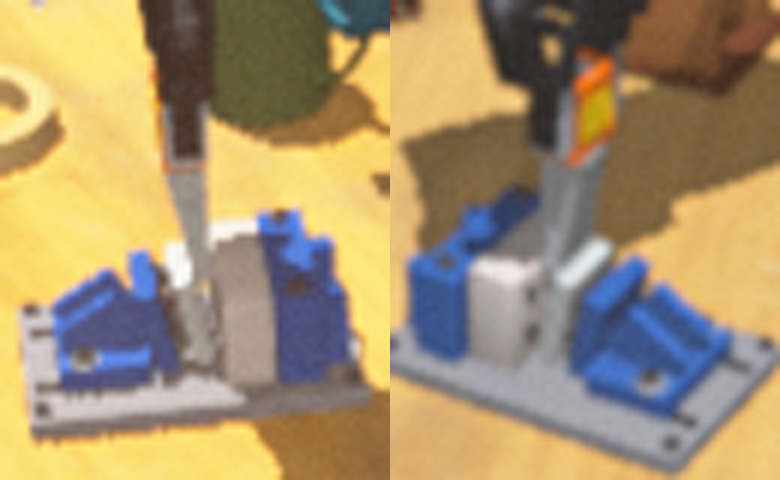

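View pics/lw6.png

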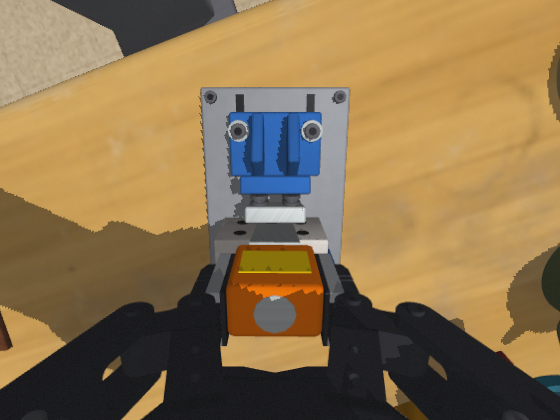

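The tip is in the slot between stop and block. I'll feel down in small steps.

Emit:
{"name": "drive_tool", "arguments": {
  "slide": [
    [0, 0, 2],
    [0, 0, 4],
    [0, 0, 6],
    [0, 0, 6]
  ],
  "twist": [0, 0, 0, 0],
  "hand": [30, 30, 30, 30]
}}

```text
time: 8.25
tool_pos: [0.4798, 0.1707, 0.124]
tool_rot: [0.0, 0.164, 0.987, -0.0]
wrist_force: [2.5, -0.3, -2.6]
grip_width: 0.413
```

Emit:
{"name": "drive_tool", "arguments": {
  "slide": [
    [0, 0, 1],
    [0, 0, 2],
    [0, 0, 3],
    [0, 0, 3]
  ],
  "twist": [0, 0, 0, 0],
  "hand": [30, 30, 30, 30]
}}

```text
time: 8.65
tool_pos: [0.4801, 0.1707, 0.1209]
tool_rot: [0.0, 0.164, 0.986, 0.0]
wrist_force: [4.1, -0.2, -2.4]
grip_width: 0.408
```

Emit:
{"name": "drive_tool", "arguments": {
  "slide": [
    [-0.5, 0, 1],
    [-0.8, 0, 2],
    [-0.8, 0, 2],
    [-0.8, 0, 2]
  ],
  "twist": [0, 0, 0, 0],
  "hand": [30, 30, 30, 30]
}}

```text
time: 9.05
tool_pos: [0.4807, 0.1705, 0.1188]
tool_rot: [0.0, 0.164, 0.987, -0.0]
wrist_force: [2.5, 1.0, -2.2]
grip_width: 0.413
```

Emit:
{"name": "drive_tool", "arguments": {
  "slide": [
    [0, 0, 1],
    [0, 0, 2],
    [0, 0, 2]
  ],
  "twist": [0, 0, 0],
  "hand": [30, 30, 30]
}}

```text
time: 9.35
tool_pos: [0.4809, 0.1704, 0.1168]
tool_rot: [0.001, 0.164, 0.986, 0.0]
wrist_force: [3.9, -0.3, 0.7]
grip_width: 0.415
```

Emit:
{"name": "drive_tool", "arguments": {
  "slide": [
    [-0.5, 0, 0.7],
    [-0.6, 0, 1.5],
    [-0.6, 0, 1.5]
  ],
  "twist": [0, 0, 0],
  "hand": [30, 30, 30]
}}

```text
time: 9.65
tool_pos: [0.4814, 0.1704, 0.1154]
tool_rot: [0.0, 0.164, 0.987, 0.0]
wrist_force: [0.6, -0.2, 6.8]
grip_width: 0.413
```

Emit:
{"name": "drive_tool", "arguments": {
  "slide": [
    [0, 0, 0.7],
    [0, 0, 1.5],
    [0, 0, 1.5]
  ],
  "twist": [0, 0, 0],
  "hand": [30, 30, 30]
}}

```text
time: 9.95
tool_pos: [0.4815, 0.1705, 0.1144]
tool_rot: [0.0, 0.164, 0.987, 0.0]
wrist_force: [-0.4, 0.0, 13.0]
grip_width: 0.413
```

Emit:
{"name": "drive_tool", "arguments": {
  "slide": [
    [0, 0, 0.4],
    [0, 0, 0.7],
    [0, 0, 0.7]
  ],
  "twist": [0, 0, 0],
  "hand": [30, 30, 30]
}}

```text
time: 10.25
tool_pos: [0.4816, 0.1706, 0.1142]
tool_rot: [0.001, 0.164, 0.987, 0.0]
wrist_force: [-1.6, -1.4, 17.7]
grip_width: 0.409
```

```bash
python3 - <<'E'
from h import *
for i in range(3):
    s=sense();print(s["time"],s["tool_pos"][2],s["wrist_force"])
E
python3 look.py 7
```

```text
10.25 0.11420608928054658 [-1.59455814 -1.39537898 17.73924266]
10.25 0.11420608928054658 [-1.59455814 -1.39537898 17.73924266]
10.25 0.11420608928054658 [-1.59455814 -1.39537898 17.73924266]
10.25 [0.48156487 0.17056602 0.11420609] [-1.59455814 -1.39537898 17.73924266] 34.78834668649325
yaw -18.83236450501954 z [ 1.25437297e-03  7.71964309e-04 -9.99998915e-01]
tcp in jig mm [4.30811853 0.2687148 ]
tip z 0.03860608928054658
scene [226 153]
side [260 201]
```

View pics/l7.png

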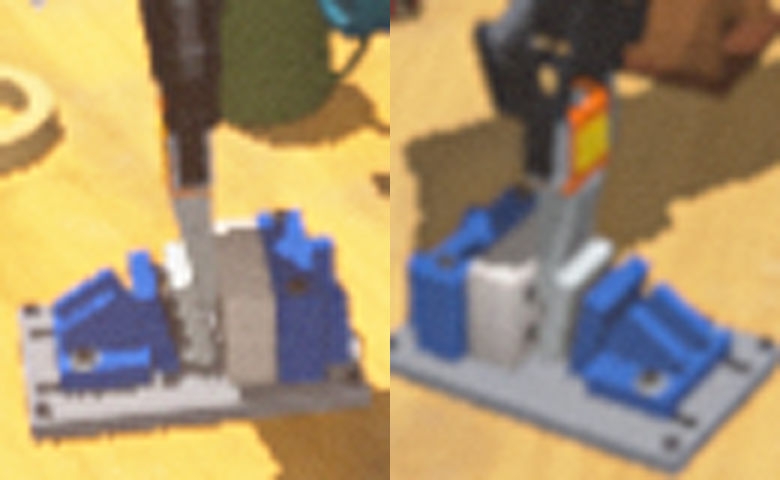

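```bash
python3 - <<'E'
from h import *
s=sense();print(s["time"],s["tool_pos"],s["wrist_force"])
E
```

```text
10.35 [0.48157334 0.17056997 0.11419641] [-1.27625588 -2.06725779 17.52926242]
```

Emit:
{"name": "drive_tool", "arguments": {
  "slide": [
    [0, 0, 0.5],
    [0, 0, 0.9],
    [0, 0, 0.9]
  ],
  "twist": [0, 0, 0],
  "hand": [30, 30, 30]
}}

```text
time: 10.65
tool_pos: [0.4816, 0.1706, 0.114]
tool_rot: [0.001, 0.164, 0.987, 0.001]
wrist_force: [-3.0, -1.6, 20.5]
grip_width: 0.412
```

Emit:
{"name": "drive_tool", "arguments": {
  "slide": [
    [0, 0, -0.4],
    [0, 0, -0.8],
    [0, 0, -0.8]
  ],
  "twist": [0, 0, 0],
  "hand": [30, 30, 30]
}}

```text
time: 10.95
tool_pos: [0.4813, 0.1706, 0.1143]
tool_rot: [0.0, 0.163, 0.987, 0.0]
wrist_force: [4.2, 0.8, -12.1]
grip_width: 0.411
```

Emit:
{"name": "drive_tool", "arguments": {
  "slide": [
    [0, 0, 0.3],
    [0, 0, 0.3]
  ],
  "twist": [0, 0],
  "hand": [30, 30]
}}

```text
time: 11.15
tool_pos: [0.4815, 0.1706, 0.1142]
tool_rot: [0.0, 0.163, 0.987, 0.0]
wrist_force: [1.3, -0.9, 1.5]
grip_width: 0.412
```

Emit:
{"name": "drive_tool", "arguments": {
  "slide": [
    [0, 0, 0.5],
    [0, 0, 0.9],
    [0, 0, 1.2],
    [0, 0, 1.2]
  ],
  "twist": [0, 0, 0, 0],
  "hand": [30, 30, 30, 30]
}}

```text
time: 11.55
tool_pos: [0.4817, 0.1706, 0.1139]
tool_rot: [0.001, 0.164, 0.987, 0.001]
wrist_force: [-2.0, -1.4, 19.0]
grip_width: 0.412
```

Emit:
{"name": "drive_tool", "arguments": {
  "slide": [
    [0, 0, 1.0],
    [0, 0, 1.1],
    [0, 0, 1.1]
  ],
  "twist": [0, 0, 0],
  "hand": [30, 30, 30]
}}

```text
time: 11.85
tool_pos: [0.4817, 0.1706, 0.1137]
tool_rot: [0.001, 0.164, 0.987, 0.001]
wrist_force: [-3.1, -3.2, 22.5]
grip_width: 0.412
```

Emit:
{"name": "drive_tool", "arguments": {
  "slide": [
    [0, 0, 0.5],
    [0, 0, 0],
    [0, 0, 0]
  ],
  "twist": [0, 0, 0],
  "hand": [30, 30, 30]
}}

```text
time: 12.15
tool_pos: [0.4816, 0.1706, 0.1138]
tool_rot: [0.001, 0.164, 0.987, 0.001]
wrist_force: [-0.5, -0.3, 3.9]
grip_width: 0.414
```

Unloaded to 4 N, with the wedge staying at depth. I'll open the fingers now.

Emit:
{"name": "drive_tool", "arguments": {
  "slide": [
    [0, 0, 0],
    [0, 0, 0],
    [0, 0, 0],
    [0, 0, 0],
    [0, 0, 0],
    [0, 0, 0],
    [0, 0, 0],
    [0, 0, 0]
  ],
  "twist": [0, 0, 0, 0, 0, 0, 0, 0],
  "hand": [40, 50, 60, 75, 85, 85, 85, 85]
}}

```text
time: 12.95
tool_pos: [0.4816, 0.1706, 0.1138]
tool_rot: [0.001, 0.164, 0.987, 0.001]
wrist_force: [-0.0, 0.3, 0.1]
grip_width: 0.993
```

Emit:
{"name": "drive_tool", "arguments": {
  "slide": [
    [0, 0, -5],
    [0, 0, -20],
    [0, 0, -45],
    [0, 0, -80],
    [0, 0, -115],
    [0, 0, -145],
    [0, 0, -160],
    [0, 0, -160],
    [0, 0, -160],
    [0, 0, -160]
  ],
  "twist": [0, 0, 0, 0, 0, 0, 0, 0, 0, 0],
  "hand": [85, 85, 85, 85, 85, 85, 85, 85, 85, 85]
}}

```text
time: 13.95
tool_pos: [0.481, 0.1702, 0.2731]
tool_rot: [0.0, 0.164, 0.987, 0.001]
wrist_force: [-0.4, 0.9, 0.3]
grip_width: 0.994
```

```bash
python3 look.py 8 w; python3 - <<'E'
import cv2
im=cv2.imread("pics/lw8.png");cv2.imwrite("pics/lw8z.png",cv2.resize(im[95:275,210:350],None,fx=3.3,fy=3.3,interpolation=2))
E
```

```text
13.95 [0.48097909 0.17019426 0.27306629] [-0.35187695  0.90456855  0.2985476 ] 84.49127570988739
yaw -18.823643302135483 z [ 3.24922013e-04  1.13492847e-03 -9.99999303e-01]
tcp in jig mm [ 3.87338941 -0.27198863]
tip z 0.19746628989617182
scene [226 153]
side [260 201]
```

View pics/l8.png

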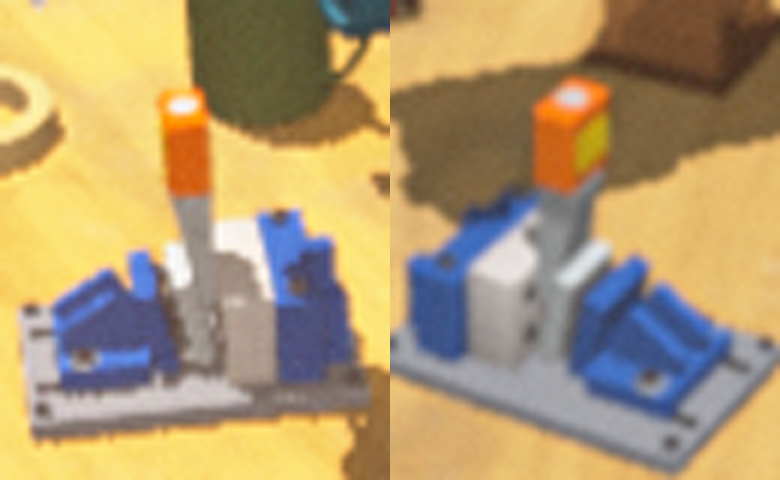

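View pics/lw8z.png

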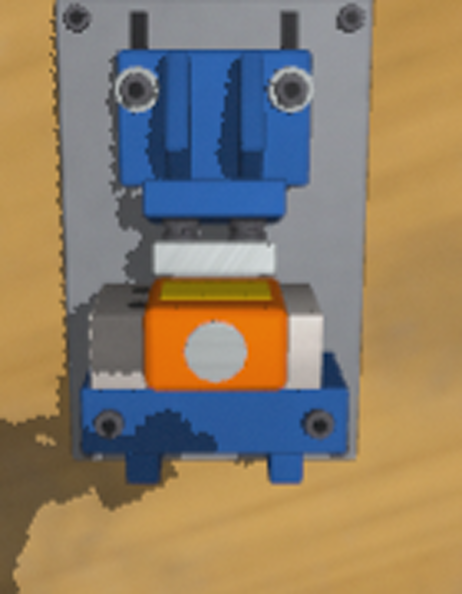

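The wedge stands upright on its own. The block's far edge lies along the fence at zoom row 390 with no gap, and the gripper is well clear. Handing in.

```bash
python3 -c "
from rig import *
print(finish_job())"
```

```text
the job is handed in; nothing more can be done
None
```

The wedge is jammed in the slot with the yellow patch towards the stop, holding the block against the blue fence. The job is handed in at about 14 s, with the fingers open and the arm raised clear.

- **Depth and force:** the point ended about 25 mm down. The last push read 22.5 N at the wrist, which is about 24 N on the slot with the wedge's weight, close to the 25 N bruising limit.
- **One slip on the way:** while easing off after an earlier push of about 20 N, I pulled up with about 12 N by mistake. The hand rose about 0.3 mm, so I pushed again before letting go.
- **Last checks:** in all three views the wedge stands upright without the gripper. The wrist view shows no gap between block and fence and their edges parallel. The only other thing touched was the rack, when I lifted the wedge out. I saw nothing else move, though I made no separate check of the bystanders at the end.
- **Readings that disagreed:** the two fixed cameras put the held wedge point about 5 mm sideways of where the wrist camera had it. I used the wrist camera, and the wedge entered cleanly. The block sits about 2.7 mm off the jig's centre line along the fence, as it did before I started.

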